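Load a slide rack through the one-way flap of a stainer lane

ROBOT

A 6-joint arm with a two-finger parallel gripper is mounted at the origin on the work surface. World frame = base frame: x ahead of the robot, y to its left, z up, the work surface at z = 0. Lengths are in mm, angles in rad, forces in N, time in s.
With the tool pointing down it reaches from about 350 to 875 mm from the base axis. Payload 4.2 kg.
Tool frame: the origin (TCP) lies midway between the tips of the shut fingers; the grasp point (between the pads) lies 19 mm behind it; z points along the fingers, y is the line along which they close (so a half turn about z gives the same grasp; the last joint's range is limited). The gripper opens to 85 mm and grips with 20 to 120 N. Pads are 22 mm wide; open, the fingers measure 114 mm over their backs; the gripper's body (76 mm by 85 mm) begins 54 mm behind the grasp point. The pads swing forward as they close: fully open they stand 13 mm farther back than shut.
Start: joints at [-0.966, 0.385, 0.008, 0, -1.194, -0.259], TCP at [211.858, -587.976, 231.312] pointing down, gripper open.
Joint ranges: [-3.14, 3.14], [-1.21, 2.06], [-1.07, 1.41], [-3.16, 2.05], [-2.99, -0.16], [-3.1, 3.1]. Speed limits (rad/s): [2.79, 2.79, 3.14, 3.14, 3.14, 3.14].

INTERFACE

Orientations are given as a unit quaternion [x, y, z, w].
In Python, from bench import arm gives the robot as it stands.
- The arm moves only by the tool send_rows, never from a script. Its argument "targets" is a list of rows, each an object of numbers: "gripper": the gripper command: -1 is fully open, 1 is shut, values between are in proportion; "x", "y", "z": the shift along the tool's x, y, z in cm; "ax", "ay", "az": the turn, a rotation vector about the tool's x, y, z in degrees. A call has 1 to 5 rows; each row shifts and turns the commanded pose from where the row before left it, along the tool's axes as they then stand; what a row does not reach is not made up. A row lasts 1/12 s, in which the tool goes at most 41.7 mm and 7.16 degrees, less where a joint would pass 70% of its speed; a pose out of reach is approached as far as the arm can. A call is refused whole if a number of a shift passes 4.17 or a number of a turn 7.16, either way. A call with a gripper value outside its range is refused whole. The fingers move at their own pace and stop on an object; the grip force is fixed at half the most. Time passes only in rows, so rows that do not move let the fingers close. It gives the time, the measured TCP pose, the force, the opening and the grip force at its end, in the units of the state.
- arm.read_state(): the state, without advancing time (a new reading comes with each control period).
- arm.get_image(name): name is "side" or "top" or "wrist"; returns (picture, depth): 420x560x3 uint8, red, green, blue; 420x560 float32, mm along the optical axis (not along the pixel's ray), 0 where there is no reading.
- arm.camera_model(name): a dict with "fx", "fy", "cx", "cy" (pixels), "distortion" ([k1, k2, p1, p2, k3] as OpenCV has them; the pictures are not rectified), "cam_to_world" (4x4, takes a point from camera to world coordinates). Camera axes: x right, y down, z forward; pixel columns grow to the right and rows downward; lengths in mm; the calibration is good to about 2 mm. A picture is of the moment at which its call begins: read the wrist's pose just before it. camera_model takes no time and is no camera call; for the wrist camera it gives the pose at the moment of the call.
- arm.job_done(): hands the job in; it is judged then, once.
Trained networks look in the newest picture that a camera, given by its name, has taken for a name from the list of things; names that differ only in an ending like _2 or _b are one class to them, and where a whole thing is asked for, a point or a joint stands for the part that bears it (a point fixed in the world has none). Each returns a list of dicts, best first, with "score" (0 to 1); they miss things now and then, are a little off and sometimes report something else, mostly with a low value. They report only what shows in the picture. A call takes as long as a camera call. They do not tell look-alikes from the thing itself.
- arm.boxes_of(camera, thing): "rect" ([left, top, width, height] in pixels, round what is visible of it).
The state is a dict: "clock": time; "joints": joint angles; "joint_vel": joint speeds; "joint_efforts": joint torques, N m; "position": TCP position; "ee_rot": TCP orientation; "contact_force": force on the tool from outside, world axes, zero at the start; "wrist_torque": the same for the moment, N m; "gripper_width": finger opening in mm; "grasp_force": force on a finger pad.
Only numpy, scipy, OpenCV 4.12 (cv2) and the standard library are available. Lean on these libraries where they do the work, as an engineer would, in place of code of your own. Each camera call takes 0.05 s, during which the arm holds its last target. There are 200 camera calls.

TASK

Pick up the white slide rack by its handle, stand it on the open mouth of the grey loading lane and slide it along the lane floor, through the sprung one-way flap and on against the sprung buffer, until the flap snaps shut behind it. Then let it come back until it rests against the shut flap, held between flap and buffer, and let go. Never ram the buffer to the end of its travel, do not jam or bang the rack in the lane, and leave everything else on the bench where it is.

Things in the scene. Friction and masses are not known exactly. Their poses are not given: they have to be found in the camera images.
- rack: Slide rack to load: white frame of upright glass slides, body 80 long (x) x 30 wide (y) x 30 high, about 0.22 kg (+-35 %). Handle plate over its middle: 60 long (x), 10 thick (y), 46 to 70 above the underside, on two posts. Origin: centre of underside, z up; same both ways round. Grip the handle across its 10 mm, pads about 62 above the underside: fingertips then clear the body and the lane walls.
- lane: Fixed loading lane: grey base plate 320 (x) x 84 (y) x 8 thick, origin at centre of its underside; racks are pushed to +x. Walls with tops at 32 form a channel 33 wide about y = 0. No walls from x = -160 to -92; flared guides -92 to -68. On it is a clamped carriage with flap and buffer, set differently each time and not measured: the flap's hinge is somewhere from x = -40 to 0, at y = +20.
- mouth (a point): Top of the lane's base plate (8 above the bench), mid-width, at lane x = -115. With the rack's origin here and its x along the lane, the rack stands wholly before the flap with its nose short of the straight walls.
- flap (a joint): Steel flap on an upright hinge, 24 long, 22 high; rad. 0 = shut, slanting across the channel, tip 12 mm past the hinge in x. Swings to +x only (max 1.05), pushed aside by the rack (about 0.9 as it passes); a weak spring (1 to 2 N) shuts it once the rack's tail is 24 mm past the hinge. Shut, it cannot swing back to -x; the tail can then rest on its tip.
- buffer (a joint): Travel (m) of the sprung rubber-faced buffer closing the end of the channel; 0 = free, its face then 88.5 mm past the flap's hinge. It pushes to -x with 4 N at first touch plus 0.3 N per mm; hard end at 0.023 (11 N). The flap snaps shut behind the rack at about 0.015; with the rack resting back on the flap it reads 0.003 to 0.005.
- jar: Bystander: small capped specimen jar, 52 across, 55 high. Leave alone. Origin under its centre.
- slidebox: Bystander: closed grey slide box 85 x 34 x 30 with no handle. Leave alone. Origin under its centre.
- cup: Bystander: green cup of pipettes, 68 across, 118 high. Leave alone. Origin under its centre.
- carton: Bystander: open white carton 90 x 170 x 50. Leave alone. Origin under its centre.
- stain: Bystander: amber bottle 48 across, 90 high. Leave alone. Origin under its centre.
- mouse: Bystander: black computer mouse 98 (x) x 56 x 34 high. Leave alone. Origin under its centre.
- beaker: Bystander: glass beaker 68 across, 80 high. Leave alone. Origin under its centre.
Things that resemble listed ones, but are neither listed nor needed, are in the scene too. What is meant by the rack is not pink or turquoise, and is the smaller of those in its own colour.

How it is judged (in metres and radians):
On the way, in this order (a step that is already met when the one before it is completed fails the run):
1. the rack stands upright on the lane's mouth, in line with it, before the shut flap (z of rack in the frame of lane between 0.005 and 0.0115 m and angle between rack's own z axis and vertical below 0.12 rad and angle between the x axis of rack and the x axis of lane, either way round below 0.12 rad and x of rack in the frame of lane between -0.145 and -0.06 m and y of rack in the frame of lane between -0.012 and 0.012 m and value of joint flap below 0.1 rad), for 0.2 s.
2. the rack, sliding on the lane floor, has swung the flap open (z of rack in the frame of lane between 0.005 and 0.0115 m and angle between rack's own z axis and vertical below 0.12 rad and angle between the x axis of rack and the x axis of lane, either way round below 0.12 rad and x of rack in the frame of lane above -0.07 m and value of joint flap above 0.6 rad and value of joint buffer below 0.003 m), for 0.05 s.
3. the rack has pressed the buffer in and the flap has shut behind it (z of rack in the frame of lane between 0.005 and 0.0115 m and angle between rack's own z axis and vertical below 0.12 rad and angle between the x axis of rack and the x axis of lane, either way round below 0.12 rad and value of joint flap below 0.1 rad and value of joint buffer above 0.0015 m), for 0.05 s.
At the end, for the whole second after the job is handed in: The rack stands at rest and released on the lane floor in the channel, upright and in line within 0.12 rad and central within 5 mm, held between the shut flap (under 0.08 rad) and the buffer, which it keeps pressed in by 1.5 to 7.5 mm (z of rack in the frame of lane between 0.005 and 0.0115 m and angle between rack's own z axis and vertical below 0.12 rad and angle between the x axis of rack and the x axis of lane, either way round below 0.12 rad and y of rack in the frame of lane between -0.005 and 0.005 m and x of rack in the frame of lane above 0 m and value of joint flap below 0.08 rad and value of joint buffer between 0.0015 and 0.0075 m and linear speed of rack below 0.01 m/s); the robot touches nothing.
It fails at once if the buffer is rammed to the end of its travel (beyond 22 mm) (value of joint buffer above 0.022 m).
It fails at once if the rack is jammed or banged in the lane with a contact force of more than 50 N (contact force between rack and lane above 50 N).
It fails at once if another thing on the bench is moved by more than 20 mm (distance of any of jar, slidebox, cup, carton, stain, mouse, beaker from where it was at the start of the episode above 0.02 m).
It also fails if it takes over 69 s, if anything falls off the work surface, if the arm or the gripper's body presses on something with over 40 N, if the wrist force passes 120 N, or if a joint passes its speed limit or range.

## Working session

There is one attempt and no reset: what is moved stays moved. The work goes in short steps, Python scripts to look and compute and a tool call to move; the robot and the scene stay as the last step left them, time stands still between calls to the robot, and variables do not carry over. Pictures are saved under pics/ and viewed, at most 10 in all, crops included, and the job is handed in when it is done.

Besides the shell and the picture viewer there is one more tool, called after "Call:" as name(argument=value, ...), one argument or row to a line, values as JSON. send_rows: Moves the arm, as the interface text tells. Its arguments: {"type":"object","properties":{"targets":{"type":"array"}},"required":["targets"]}

```bash
mkdir -p pics; ls
python3 - <<'E'
from bench import arm
import cv2
s=arm.read_state();print(s)
for n in("top","side"):
    p,d=arm.get_image(n);cv2.imwrite(f"pics/{n}0.png",p[:,:,::-1])
    m=arm.camera_model(n);print(n,m)
    for t in("rack","lane","flap","buffer","slidebox"):
        print(n,t,[(b["rect"],round(b["score"],2)) for b in arm.boxes_of(n,t)])
E
```

```text
pics
{'clock': 0.0, 'joints': array([-9.66423057e-01,  3.85561295e-01,  6.64944238e-03, -4.98781450e-04,
       -1.19404419e+00, -2.58570869e-01]), 'joint_vel': array([ 5.67727416e-04, -1.72224883e-03, -4.62016138e-05, -1.15991250e-03,
       -1.38320947e-03,  1.89699802e-03]), 'joint_efforts': array([ 1.59773612e-03, -3.92289162e+01,  1.88401991e+01,  4.18603152e+00,
       -4.61320218e-03, -1.68097353e-05]), 'position': array([ 211.64598523, -587.4503341 ,  230.22802362]), 'ee_rot': array([-1.71950276e-01,  9.85105011e-01,  1.07783276e-03, -2.41050376e-04]), 'contact_force': array([1.04159206, 0.69961268, 0.3025951 ]), 'wrist_torque': array([-0.03142757,  0.02804329,  0.00725391]), 'grasp_force': 0.0, 'gripper_width': 84.99513540473295}
top {'fx': 420.6673731410431, 'fy': 420.6673731410431, 'cx': 276.6588748559738, 'cy': 206.48234440066884, 'distortion': array([-0.06132518,  0.        ,  0.        ,  0.        ,  0.        ]), 'cam_to_world': array([[-2.57276631e-02, -9.94041245e-01,  1.05924930e-01,
         4.63988614e+02],
       [-9.99455195e-01,  2.33860462e-02, -2.32896262e-0
[... 784 characters left out ...]
o_world': array([[-8.63614125e-01, -3.78065321e-01,  3.33522496e-01,
         2.07441536e+02],
       [-5.04135177e-01,  6.53225540e-01, -5.64928418e-01,
         6.45934572e+02],
       [-4.28556888e-03, -6.56020584e-01, -7.54730831e-01,
         9.14961492e+02],
       [ 0.00000000e+00,  0.00000000e+00,  0.00000000e+00,
         1.00000000e+00]])}
side rack [([260.2, 141.3, 28.4, 31.0], 0.81), ([318.7, 117.9, 28.9, 40.2], 0.76), ([361.5, 138.7, 9.1, 32.5], 0.66), ([386.9, 153.8, 22.5, 25.2], 0.61)]
side lane [([241.3, 213.1, 72.2, 103.1], 0.88)]
side flap [([281.3, 254.6, 11.9, 6.8], 0.51), ([279.0, 132.7, 23.8, 14.3], 0.42)]
side buffer []
side slidebox [([299.1, 158.2, 27.0, 23.7], 0.8)]
```

Run:
```python
import cv2
p=cv2.imread("pics/top0.png");c=p[80:320,160:480];cv2.imwrite("pics/top0c.png",cv2.resize(c,(800,600),interpolation=cv2.INTER_CUBIC))
```

```text
(no output)
```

View pics/top0c.png

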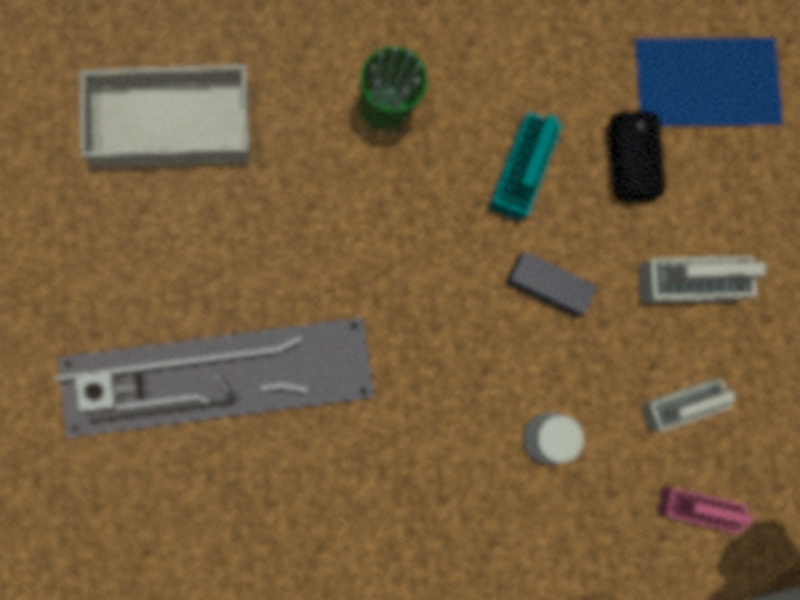

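View pics/side0.png

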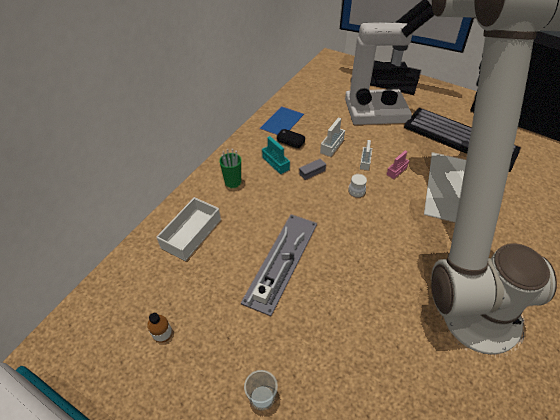

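In the top picture (full-frame pixels) the rack-like things are turquoise (368,146), large white (442,190), small white (434,243) and pink (440,283). The small white one fits: it is not pink or turquoise, and it is the smaller of the two whites. The lane runs from (308,232) to (183,238), with its mouth on the right and +x to image left (world +y).

```bash
cat > h.py <<'E'
from bench import arm
import numpy as np, cv2
from scipy.spatial.transform import Rotation as R
def rays(m,uv):
    K=np.array([[m["fx"],0,m["cx"]],[0,m["fy"],m["cy"]],[0,0,1]])
    q=cv2.undistortPoints(np.array(uv,float).reshape(-1,1,2),K,m["distortion"]).reshape(-1,2)
    return np.c_[q,np.ones(len(q))]
def plane(m,uv,z):
    T=m["cam_to_world"];d=rays(m,uv)@T[:3,:3].T
    return T[:3,3]+d*((z-T[2,3])/d[:,2])[:,None]
def cloud(m,depth,x0,y0,x1,y1):
    v,u=np.mgrid[y0:y1,x0:x1];z=depth[y0:y1,x0:x1].ravel();k=z>0
    uv=np.c_[u.ravel(),v.ravel()][k];T=m["cam_to_world"]
    return (rays(m,uv)*z[k][:,None])@T[:3,:3].T+T[:3,3],uv
def proj(m,P):
    T=np.linalg.inv(m["cam_to_world"]);K=np.array([[m["fx"],0,m["cx"]],[0,m["fy"],m["cy"]],[0,0,1]])
    r,_=cv2.Rodrigues(T[:3,:3]);return cv2.projectPoints(np.array(P,float).reshape(-1,1,3),r,T[:3,3],K,m["distortion"])[0].reshape(-1,2)
def rect(P): # centre, long, short, yaw of long side(deg)
    b=cv2.boxPoints(cv2.minAreaRect(np.float32(P[:,:2])));e=[b[1]-b[0],b[2]-b[1]];l=[np.linalg.norm(x) for x in e]
    k=int(np.argmax(l));return b.mean(0),max(l),min(l),np.degrees(np.arctan2(e[k][1],e[k][0]))
E
python3 - <<'E'
from h import *
m=arm.camera_model("top");p,d=arm.get_image("top")
P,uv=cloud(m,d,410,225,462,262)
print("z hist",np.histogram(P[:,2],bins=range(-10,100,10)))
print("bench z",np.median(P[:,2]))
H=P[P[:,2]>58];print("handle",len(H),rect(H),H[:,2].mean())
B=P[P[:,2]>15];print("all",rect(B))
c=[(160+a/2.5-.5*(1-1/2.5),80+b/2.5-.3) for a,b in((62,355),(362,318),(371,397),(70,436))]
L=plane(m,c,8);print("lane",L.round(1),rect(L))
P,uv=cloud(m,d,412,170,472,205);H=P[P[:,2]>15];print("big",rect(H),H[:,2].max())
for t in("jar","slidebox","mouse"):
    for b in arm.boxes_of("top",t)[:1]:
        r=b["rect"];print(t,plane(m,[(r[0]+r[2]/2,r[1]+r[3]/2)],20).round(0))
E
```

```text
z hist (array([775, 736,  76, 148,  53,   9,  14,  72,  36,   0]), array([-10,   0,  10,  20,  30,  40,  50,  60,  70,  80,  90]))
bench z 0.63341476669234
handle 112 (array([ 475.94415, -383.44214], dtype=float32), np.float32(58.90227), np.float32(10.549389), np.float32(-72.6977)) 68.47555597086911
all (array([ 475.3974, -383.2235], dtype=float32), np.float32(81.17523), np.float32(30.822176), np.float32(-72.2884))
lane [[545.9 262.1   8. ]
 [577.1 -50.    8. ]
 [494.8 -56.7   8. ]
 [462.3 254.2   8. ]] (array([519.7329  , 102.103226], dtype=float32), np.float32(314.0947), np.float32(83.98132), np.float32(-84.29299))
big (array([ 608.074 , -401.9504], dtype=float32), np.float32(112.58106), np.float32(41.894653), np.float32(-89.9885)) 100.27199279501758
jar [[ 447. -242.   20.]]
slidebox [[ 603. -249.   20.]]
mouse [[ 738. -347.   20.]]
```

Call:
send_rows(
  targets=[
    {"az": -6.75, "gripper": -1},
    {"az": -6.75, "gripper": -1},
    {"az": -6.75, "gripper": -1},
    {"az": -6.75, "gripper": -1},
    {"az": -6.75, "gripper": -1},
  ],
)

```text
$.targets[0]: bad value
```

Call:
send_rows(
  targets=[
    {"az": -6.75, "gripper": -1},
    {"az": -6.75, "gripper": -1},
    {"az": -6.75, "gripper": -1},
    {"az": -6.75, "gripper": -1},
    {"az": -6.75, "gripper": -1},
  ],
)

```text
$.targets[0]: bad value
```

Call:
send_rows(
  targets=[
    {"az": -6.75, "gripper": -1},
    {"az": -6.75, "gripper": -1},
    {"az": -6.75, "gripper": -1},
    {"x": -1, "y": -2.6, "gripper": -1},
    {"x": -1, "y": -2.6, "gripper": -1},
  ],
)

```text
$.targets[0]: bad value
```

Call:
send_rows(
  targets=[
    {"x": -1, "y": -2.6, "gripper": -1},
    {"x": -1, "y": -2.6, "gripper": -1},
    {"x": -1, "y": -2.6, "gripper": -1},
    {"x": -1, "y": -2.6, "gripper": -1},
    {"x": -1, "y": -2.6, "gripper": -1},
  ],
)

```text
$.targets[0]: bad value
```

Call:
send_rows(
  targets=[
    {"x": -1, "y": -2.6, "gripper": -1},
    {"x": -1, "y": -2.6, "gripper": -1},
    {"x": -1, "y": -2.6, "gripper": -1},
    {"x": -0.5, "y": -2.6, "gripper": -1},
    {"gripper": -1},
  ],
)

```text
$.targets[0]: bad value
```

Call:
send_rows(
  targets=[
    {"gripper": -1, "x": 0, "y": 0, "z": 0, "ax": 0, "ay": 0, "az": -6.75},
    {"gripper": -1, "x": 0, "y": 0, "z": 0, "ax": 0, "ay": 0, "az": -6.75},
    {"gripper": -1, "x": 0, "y": 0, "z": 0, "ax": 0, "ay": 0, "az": -6.75},
    {"gripper": -1, "x": 0, "y": 0, "z": 0, "ax": 0, "ay": 0, "az": -6.75},
    {"gripper": -1, "x": 0, "y": 0, "z": 0, "ax": 0, "ay": 0, "az": -6.75},
  ],
)

```text
clock: 1.22
position: [211.9, -588.0, 231.3]
ee_rot: [-0.453, 0.891, -0.0, -0.0]
contact_force: [-0.7, -0.3, 0.1]
gripper_width: 85.1
grasp_force: 0.0
```

Call:
send_rows(
  targets=[
    {"gripper": -1, "x": 0, "y": 0, "z": 0, "ax": 0, "ay": 0, "az": -6.75},
    {"gripper": -1, "x": 0, "y": 0, "z": 0, "ax": 0, "ay": 0, "az": -6.75},
    {"gripper": -1, "x": 0, "y": 0, "z": 0, "ax": 0, "ay": 0, "az": -6.75},
    {"gripper": -1, "x": 0, "y": 0, "z": 0, "ax": 0, "ay": 0, "az": -6.75},
    {"gripper": -1, "x": 0, "y": 0, "z": 0, "ax": 0, "ay": 0, "az": -6.75},
  ],
)

```text
clock: 1.63
position: [211.9, -588.0, 231.4]
ee_rot: [-0.692, 0.721, -0.0, -0.0]
contact_force: [-0.4, 0.8, -0.4]
gripper_width: 85.7
grasp_force: 0.0
```

Call:
send_rows(
  targets=[
    {"gripper": -1, "x": 0, "y": 0, "z": 0, "ax": 0, "ay": 0, "az": -6.75},
    {"gripper": -1, "x": 0, "y": 0, "z": 0, "ax": 0, "ay": 0, "az": -6.75},
    {"gripper": -1, "x": 0, "y": 0, "z": 0, "ax": 0, "ay": 0, "az": -6.75},
    {"gripper": -1, "x": -1, "y": -2.6, "z": 0, "ax": 0, "ay": 0, "az": 0},
    {"gripper": -1, "x": -1, "y": -2.6, "z": 0, "ax": 0, "ay": 0, "az": 0},
  ],
)

```text
clock: 2.05
position: [255.0, -553.4, 231.0]
ee_rot: [0.806, -0.592, -0.0, 0.0]
contact_force: [1.4, 0.4, 1.0]
gripper_width: 85.6
grasp_force: 0.0
```

Call:
send_rows(
  targets=[
    {"gripper": -1, "x": -1, "y": -2.6, "z": 0, "ax": 0, "ay": 0, "az": 0},
    {"gripper": -1, "x": -1, "y": -2.6, "z": 0, "ax": 0, "ay": 0, "az": 0},
    {"gripper": -1, "x": -1, "y": -2.6, "z": 0, "ax": 0, "ay": 0, "az": 0},
    {"gripper": -1, "x": -1, "y": -2.6, "z": 0, "ax": 0, "ay": 0, "az": 0},
    {"gripper": -1, "x": -1, "y": -2.6, "z": 0, "ax": 0, "ay": 0, "az": 0},
  ],
)

```text
clock: 2.47
position: [365.2, -465.4, 231.5]
ee_rot: [0.807, -0.591, 0.0, 0.0]
contact_force: [-0.3, -0.5, 0.6]
gripper_width: 85.4
grasp_force: 0.0
```

Call:
send_rows(
  targets=[
    {"gripper": -1, "x": -1, "y": -2.6, "z": 0, "ax": 0, "ay": 0, "az": 0},
    {"gripper": -1, "x": -1, "y": -2.6, "z": 0, "ax": 0, "ay": 0, "az": 0},
    {"gripper": -1, "x": -1, "y": -2.6, "z": 0, "ax": 0, "ay": 0, "az": 0},
    {"gripper": -1, "x": -1, "y": -2.6, "z": 0, "ax": 0, "ay": 0, "az": 0},
    {"gripper": -1, "x": -0.5, "y": -2.6, "z": 0, "ax": 0, "ay": 0, "az": 0},
  ],
)

```text
clock: 2.88
position: [475.4, -382.8, 231.7]
ee_rot: [0.807, -0.591, 0.0, -0.0]
contact_force: [-0.0, 0.5, 0.6]
gripper_width: 85.3
grasp_force: 0.0
```

Run:
```python
from h import *
p,d=arm.get_image("wrist");cv2.imwrite("pics/w1.png",p[:,:,::-1])
s=arm.read_state();r=R.from_quat(s["ee_rot"]).as_matrix();print(s["position"],r.round(4).tolist())
m=arm.camera_model("wrist");print(m["cam_to_world"].round(3).tolist())
P,uv=cloud(m,d,0,0,560,420)
k=np.linalg.norm(P[:,:2]-[475.5,-383.3],axis=1)<60;P=P[k]
print("bench",np.median(P[abs(P[:,2])<15,2]))
H=P[(P[:,2]>60)&(P[:,2]<85)];print("handle",len(H),rect(H),H[:,2].mean());B=P[(P[:,2]>15)&(P[:,2]<90)];print("all",rect(B))
```

```text
[ 479.4298313  -381.55786712  231.27403214] [[0.3055, -0.9522, 0.0024], [-0.9522, -0.3055, -0.0007], [0.0014, -0.0021, -1.0]]
[[-0.953, -0.291, -0.091, 503.361], [-0.304, 0.908, 0.288, -455.252], [-0.002, 0.302, -0.953, 373.742], [0.0, 0.0, 0.0, 1.0]]
bench -0.4777635860574492
handle 588 (array([ 481.3006 , -383.28946], dtype=float32), np.float32(60.041058), np.float32(9.885643), np.float32(-72.59409)) 69.12947419182298
all (array([ 481.289  , -383.43256], dtype=float32), np.float32(79.79993), np.float32(29.571278), np.float32(-72.8451))
```

View pics/w1.png

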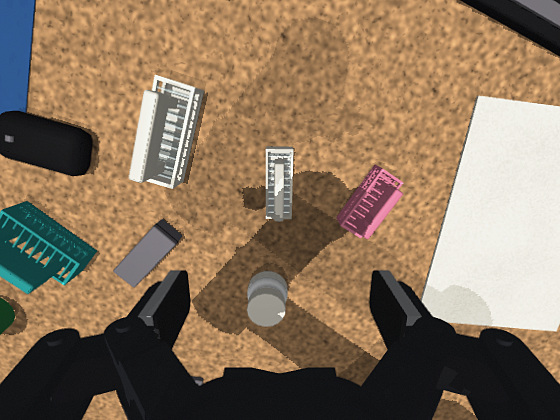

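The crop is confirmed here. The small white rack is at (279,184), the larger white one at (167,130), and pink and turquoise lie to the sides. The arm was still settling in that shot, so I'll measure again at rest.

```bash
cat >> h.py <<'E'
def dz(x,y,z,yaw=None):
    s=arm.read_state();r=R.from_quat(s["ee_rot"]).as_matrix();p=s["position"]
    y0=np.degrees(np.arctan2(r[1,0],r[0,0]));print("t",s["clock"],"pos",p.round(1),"yaw",y0.round(2),"tilt",r[:2,2].round(4),"F",s["contact_force"].round(1),"w",s["gripper_width"].round(1))
    if yaw is not None:
        print("az",-(((yaw-y0)+180)%360-180));a=np.radians(yaw);r=np.array([[np.cos(a),np.sin(a),0],[np.sin(a),-np.cos(a),0],[0,0,-1]])
    print("tool-shift cm",(r.T@(np.array([x,y,z])-p)/10).round(2))
E
python3 - <<'E'
from h import *
m=arm.camera_model("wrist");p,d=arm.get_image("wrist");m2=arm.camera_model("wrist");print(m2["cam_to_world"][:3,3]-m["cam_to_world"][:3,3])
P,uv=cloud(m,d,0,0,560,420)
k=np.linalg.norm(P[:,:2]-[477,-383.3],axis=1)<60;P=P[k]
print("bench",np.median(P[abs(P[:,2])<15,2]))
H=P[(P[:,2]>60)&(P[:,2]<85)];c=rect(H);print("handle",len(H),c,H[:,2].mean());B=P[(P[:,2]>15)&(P[:,2]<90)];print("all",rect(B))
dz(*c[0],62-19,c[3])
E
```

```text
[-1.70178827 -0.92950512 -0.27452323]
bench -0.09125470094915045
handle 577 (array([ 477.10065, -384.56573], dtype=float32), np.float32(59.397343), np.float32(9.912377), np.float32(-73.661674)) 69.48979136748662
all (array([ 476.66907, -384.21143], dtype=float32), np.float32(80.5199), np.float32(29.853434), np.float32(-72.591125))Traceback (most recent call last):
  File "<stdin>", line 7, in <module>
  File "h.py", line 23, in dz
    y0=np.degrees(np.arctan2(r[1,0],r[0,0]));print("t",s["clock"],"pos",p.round(1),"yaw",y0.round(2),"tilt",r[:2,2].round(4),"F",s["contact_force"].round(1),"w",s["gripper_width"].round(1))
                                                                                                                                                                 ^^^^^^^^^^^^^^^^^^^^^^^^
AttributeError: 'float' object has no attribute 'round'
```

```bash
sed -i 's/s\["gripper_width"\].round(1)/round(s["gripper_width"],1)/' h.py; python3 -c "
from h import *
for i in range(3): dz(476.3,-383.8,43,-72.8)"
```

```text
t 2.9833 pos [ 477.5 -382.4  231.1] yaw -72.21 tilt [ 0.0008 -0.0002] F [-0.2 -0.6 -0. ] w 85.6
az 0.5943085892462818
tool-shift cm [ 0.1   0.15 18.81]
t 2.9833 pos [ 477.5 -382.4  231.1] yaw -72.21 tilt [ 0.0008 -0.0002] F [-0.2 -0.6 -0. ] w 85.6
az 0.5943085892462818
tool-shift cm [ 0.1   0.15 18.81]
t 2.9833 pos [ 477.5 -382.4  231.1] yaw -72.21 tilt [ 0.0008 -0.0002] F [-0.2 -0.6 -0. ] w 85.6
az 0.5943085892462818
tool-shift cm [ 0.1   0.15 18.81]
```

Call:
send_rows(
  targets=[
    {"gripper": -1, "x": 0, "y": -0.15, "z": 3.5, "ax": 0, "ay": 0, "az": 0.4},
    {"gripper": -1, "x": 0, "y": 0, "z": 3.5, "ax": 0, "ay": 0, "az": 0},
    {"gripper": -1, "x": 0, "y": 0, "z": 3, "ax": 0, "ay": 0, "az": 0},
    {"gripper": -1, "x": 0, "y": 0, "z": 0, "ax": 0, "ay": 0, "az": 0},
    {"gripper": -1, "x": 0, "y": 0, "z": 0, "ax": 0, "ay": 0, "az": 0},
  ],
)

```text
clock: 3.4
position: [475.0, -383.9, 130.4]
ee_rot: [0.805, -0.594, -0.002, 0.001]
contact_force: [-0.3, -0.4, 0.8]
gripper_width: 85.9
grasp_force: 0.0
```

Run:
```python
from h import *
for i in range(2):
    m=arm.camera_model("wrist");p,d=arm.get_image("wrist")
    P,uv=cloud(m,d,0,0,560,420)
    k=np.linalg.norm(P[:,:2]-[476.5,-383.8],axis=1)<60;P=P[k]
    H=P[(P[:,2]>60)&(P[:,2]<80)];c=rect(H);print("handle",len(H),c,H[:,2].mean())
    dz(*c[0],43,c[3])
```

```text
handle 1194 (array([ 477.3076 , -384.80453], dtype=float32), np.float32(59.792553), np.float32(9.902551), np.float32(-73.352516)) 69.36964946358948
t 3.45 pos [ 476.4 -384.7  132.5] yaw -72.82 tilt [ 0.0007 -0.0015] F [ 0.2 -1.3  0.6] w 85.3
az 0.5298565148172543
tool-shift cm [ 0.03 -0.08  8.95]
handle 1170 (array([ 477.15747, -384.1914 ], dtype=float32), np.float32(60.226223), np.float32(9.8655815), np.float32(-73.19285)) 69.34267065398357
t 3.5 pos [ 477.1 -384.9  133.6] yaw -72.82 tilt [ 0.003  -0.0025] F [0.1 0.2 0.4] w 85.6
az 0.37198484863216663
tool-shift cm [-0.07 -0.02  9.06]
```

Call:
send_rows(
  targets=[
    {"gripper": -1, "x": 0, "y": -0.05, "z": 3, "ax": 0, "ay": 0, "az": 0.4},
    {"gripper": -1, "x": 0, "y": 0, "z": 3, "ax": 0, "ay": 0, "az": 0},
    {"gripper": -1, "x": 0, "y": 0, "z": 2, "ax": 0, "ay": 0, "az": 0},
    {"gripper": -1, "x": 0, "y": 0, "z": 0.8, "ax": 0, "ay": 0, "az": 0},
    {"gripper": -1, "x": 0, "y": 0, "z": 0, "ax": 0, "ay": 0, "az": 0},
  ],
)

```text
clock: 3.92
position: [476.6, -383.8, 43.4]
ee_rot: [0.803, -0.597, -0.0, 0.0]
contact_force: [-0.6, 0.5, 1.0]
gripper_width: 85.2
grasp_force: 0.0
```

Call:
send_rows(
  targets=[
    {"gripper": 1, "x": 0, "y": 0, "z": 0, "ax": 0, "ay": 0, "az": 0},
    {"gripper": 1, "x": 0, "y": 0, "z": 0, "ax": 0, "ay": 0, "az": 0},
    {"gripper": 1, "x": 0, "y": 0, "z": 0, "ax": 0, "ay": 0, "az": 0},
    {"gripper": 1, "x": 0, "y": 0, "z": 0, "ax": 0, "ay": 0, "az": 0},
    {"gripper": 1, "x": 0, "y": 0, "z": 0, "ax": 0, "ay": 0, "az": 0},
  ],
)

```text
clock: 4.33
position: [477.0, -383.8, 44.4]
ee_rot: [0.803, -0.596, 0.001, -0.0]
contact_force: [0.0, 0.5, 0.1]
gripper_width: 25.8
grasp_force: 0.0
```

Call:
send_rows(
  targets=[
    {"gripper": 1, "x": 0, "y": 0, "z": 0, "ax": 0, "ay": 0, "az": 0},
    {"gripper": 1, "x": 0, "y": 0, "z": 0, "ax": 0, "ay": 0, "az": 0},
    {"gripper": 1, "x": 0, "y": 0, "z": 0, "ax": 0, "ay": 0, "az": 0},
    {"gripper": 1, "x": 0, "y": 0, "z": 0, "ax": 0, "ay": 0, "az": 0},
    {"gripper": 1, "x": 0, "y": 0, "z": 0, "ax": 0, "ay": 0, "az": 0},
  ],
)

```text
clock: 4.75
position: [476.9, -383.8, 44.0]
ee_rot: [0.803, -0.596, 0.0, 0.0]
contact_force: [-0.2, 1.3, 6.3]
gripper_width: 9.2
grasp_force: 60.0
```

Call:
send_rows(
  targets=[
    {"gripper": 1, "x": 0, "y": 0, "z": -1, "ax": 0, "ay": 0, "az": 0},
    {"gripper": 1, "x": 0, "y": 0, "z": -3, "ax": 0, "ay": 0, "az": 0},
    {"gripper": 1, "x": 0, "y": 0, "z": -3.5, "ax": 0, "ay": 0, "az": 0},
    {"gripper": 1, "x": 0, "y": 0, "z": -3.5, "ax": 0, "ay": 0, "az": 5.5},
    {"gripper": 1, "x": 0, "y": 0, "z": -2.5, "ax": 0, "ay": 0, "az": 5.5},
  ],
)

```text
clock: 5.17
position: [476.7, -383.8, 180.9]
ee_rot: [0.74, -0.672, 0.001, -0.0]
contact_force: [0.6, -1.0, -1.4]
gripper_width: 8.6
grasp_force: 59.1
```

Call:
send_rows(
  targets=[
    {"gripper": 1, "x": -1.5, "y": -0.5, "z": 0, "ax": 0, "ay": 0, "az": 0},
    {"gripper": 1, "x": -3, "y": -0.8, "z": 0, "ax": 0, "ay": 0, "az": 0},
    {"gripper": 1, "x": -3, "y": -0.8, "z": 0, "ax": 0, "ay": 0, "az": 0},
    {"gripper": 1, "x": -3, "y": -0.8, "z": 0, "ax": 0, "ay": 0, "az": 0},
    {"gripper": 1, "x": -3, "y": -0.8, "z": 0, "ax": 0, "ay": 0, "az": 0},
  ],
)

```text
clock: 5.58
position: [498.8, -244.0, 177.5]
ee_rot: [0.741, -0.671, -0.001, 0.0]
contact_force: [1.1, -0.3, -3.2]
gripper_width: 8.9
grasp_force: 59.0
```

Call:
send_rows(
  targets=[
    {"gripper": 1, "x": -3, "y": -0.8, "z": 0, "ax": 0, "ay": 0, "az": 0},
    {"gripper": 1, "x": -3, "y": -0.8, "z": 0, "ax": 0, "ay": 0, "az": 0},
    {"gripper": 1, "x": -3, "y": -0.8, "z": 0, "ax": 0, "ay": 0, "az": 0},
    {"gripper": 1, "x": -3, "y": -0.8, "z": 0, "ax": 0, "ay": 0, "az": 0},
    {"gripper": 1, "x": -1.3, "y": -0.6, "z": 0, "ax": 0, "ay": 0, "az": 0},
  ],
)

```text
clock: 6.0
position: [523.4, -106.4, 177.7]
ee_rot: [0.742, -0.67, -0.001, 0.0]
contact_force: [-0.7, -0.4, -2.5]
gripper_width: 9.0
grasp_force: 59.0
```

Call:
send_rows(
  targets=[
    {"gripper": 1, "x": 0, "y": 0, "z": 0, "ax": 0, "ay": 0, "az": 0},
    {"gripper": 1, "x": 0, "y": 0, "z": 0, "ax": 0, "ay": 0, "az": 0},
    {"gripper": 1, "x": 0, "y": 0, "z": 0, "ax": 0, "ay": 0, "az": 0},
    {"gripper": 1, "x": 0, "y": 0, "z": 0, "ax": 0, "ay": 0, "az": 0},
    {"gripper": 1, "x": 0, "y": 0, "z": 0, "ax": 0, "ay": 0, "az": 0},
  ],
)

```text
clock: 6.42
position: [523.8, -110.4, 178.1]
ee_rot: [0.741, -0.671, -0.0, 0.0]
contact_force: [0.5, 0.3, -2.8]
gripper_width: 8.6
grasp_force: 59.0
```

Run:
```python
from h import *
import pickle
dz(531,-12,60)
m=arm.camera_model("wrist");p,d=arm.get_image("wrist");cv2.imwrite("pics/w2.png",p[:,:,::-1]);pickle.dump((m,p,d),open("w2.pkl","wb"))
for t in("lane","flap","buffer","rack"): print(t,[(b["rect"],round(b["score"],2)) for b in arm.boxes_of("wrist",t)])
```

```text
t 6.4167 pos [ 523.8 -110.4  178.1] yaw -84.33 tilt [-0.0007  0.    ] F [ 0.5  0.3 -2.8] w 8.6
tool-shift cm [-9.72 -1.7  11.81]
lane [([228.5, 240.4, 68.8, 132.3], 0.59)]
flap [([262.3, 358.8, 23.7, 13.1], 0.62)]
buffer []
rack [([249.0, 177.1, 58.5, 177.6], 0.8), ([0.0, 0.3, 128.4, 97.9], 0.59)]
```

View pics/w2.png

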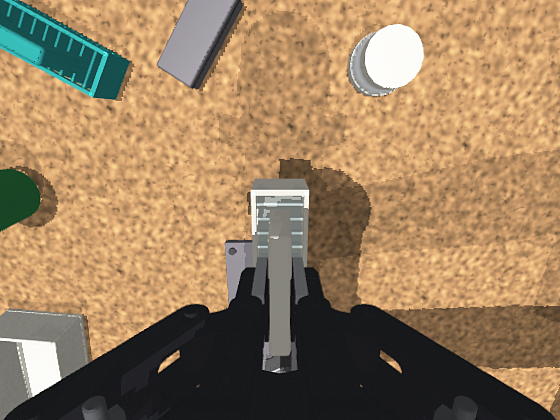

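The wrist camera looks back past the held rack (nose at about (280,190)), and the gripper hides the lane below it. I'll go higher and further along so that it looks back at the lane mouth.

Call:
send_rows(
  targets=[
    {"gripper": 1, "x": -1.5, "y": 0, "z": -1, "ax": 0, "ay": 0, "az": 0},
    {"gripper": 1, "x": -3, "y": 0, "z": -2, "ax": 0, "ay": 0, "az": 0},
    {"gripper": 1, "x": -3, "y": 0, "z": -2, "ax": 0, "ay": 0, "az": 0},
    {"gripper": 1, "x": -3, "y": 0, "z": -2, "ax": 0, "ay": 0, "az": 0},
    {"gripper": 1, "x": -3, "y": 0, "z": -2, "ax": 0, "ay": 0, "az": 0},
  ],
)

```text
clock: 7.08
position: [510.2, 25.9, 269.3]
ee_rot: [0.742, -0.671, -0.0, -0.0]
contact_force: [0.9, -0.3, -3.0]
gripper_width: 9.0
grasp_force: 58.9
```

Call:
send_rows(
  targets=[
    {"gripper": 1, "x": -3, "y": 0, "z": -1, "ax": 0, "ay": 0, "az": 0},
    {"gripper": 1, "x": -3, "y": 0, "z": -1, "ax": 0, "ay": 0, "az": 0},
    {"gripper": 1, "x": -3, "y": 0, "z": -1, "ax": 0, "ay": 0, "az": 0},
    {"gripper": 1, "x": -3, "y": 0, "z": 0, "ax": 0, "ay": 0, "az": 0},
    {"gripper": 1, "x": -2.5, "y": 0, "z": 0, "ax": 0, "ay": 0, "az": 0},
  ],
)

```text
clock: 7.5
position: [495.9, 171.1, 299.3]
ee_rot: [0.742, -0.67, 0.0, -0.001]
contact_force: [0.6, -0.1, -2.3]
gripper_width: 9.0
grasp_force: 59.1
```

Call:
send_rows(
  targets=[
    {"gripper": 1, "x": 0, "y": 0, "z": 0, "ax": 0, "ay": 0, "az": 0},
    {"gripper": 1, "x": 0, "y": 0, "z": 0, "ax": 0, "ay": 0, "az": 0},
    {"gripper": 1, "x": 0, "y": 0, "z": 0, "ax": 0, "ay": 0, "az": 0},
    {"gripper": 1, "x": 0, "y": 0, "z": 0, "ax": 0, "ay": 0, "az": 0},
    {"gripper": 1, "x": 0, "y": 0, "z": 0, "ax": 0, "ay": 0, "az": 0},
  ],
)

```text
clock: 7.92
position: [496.2, 168.2, 298.3]
ee_rot: [0.741, -0.671, 0.0, 0.0]
contact_force: [-0.1, 0.2, -2.3]
gripper_width: 8.8
grasp_force: 59.0
```

Run:
```python
from h import *
import pickle
dz(531,-12,60)
m=arm.camera_model("wrist");p,d=arm.get_image("wrist");cv2.imwrite("pics/w3.png",cv2.resize(p[:,:,::-1],(800,600)));pickle.dump((m,p,d),open("w3.pkl","wb"))
for t in("lane","flap","buffer","rack"): print(t,[(b["rect"],round(b["score"],2)) for b in arm.boxes_of("wrist",t)])
```

```text
t 7.9167 pos [496.2 168.2 298.3] yaw -84.32 tilt [-0.0001 -0.0001] F [-0.1  0.2 -2.3] w 8.8
tool-shift cm [18.27 -1.68 23.84]
lane [([231.8, 0.0, 68.6, 235.6], 0.9)]
flap [([263.3, 112.9, 20.3, 7.9], 0.6)]
buffer []
rack [([250.4, 177.6, 57.9, 175.7], 0.93)]
```

View pics/w3.png

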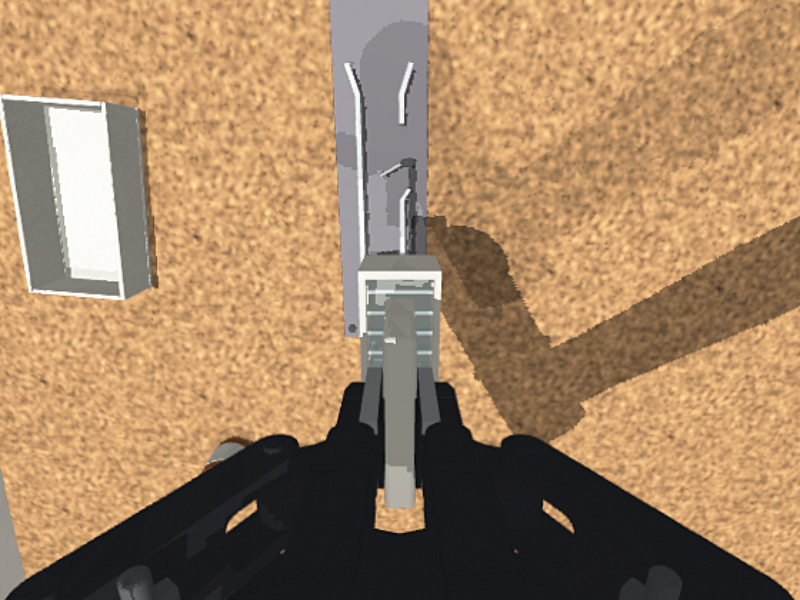

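The lane mouth is now clear (800x600 pixels). The flares start at (350,65) and (410,65), the straight walls begin at about (360,100) and (403,98), the flap's hinge is at (410,162) with its tip at (382,176), and one plate corner is near (345,335).

Run:
```python
from h import *
import pickle
m,p,d=pickle.load(open("w3.pkl","rb"))
P,uv=cloud(m,d,225,0,305,185)
for k in range(3):
    pass
c=np.array([519.7,102.1]);a=np.radians(95.7)
W=(P[:,2]>25)&(P[:,2]<40);print("bench/plate z",np.median(P[(uv[:,1]<60)&(uv[:,0]>245)&(uv[:,0]<285),2]))
def loc(P,c,a): 
    e=np.array([np.cos(a),np.sin(a)]);q=P[:,:2]-c;return np.c_[q@e,q@np.array([-e[1],e[0]])]
for it in range(3):
    L=loc(P,c,a)
    s=W&(L[:,0]>-62)&(L[:,0]<40)&(L[:,1]<-10)&(L[:,1]>-26)   # -y wall, straight
    f=np.polyfit(L[s,0],L[s,1],1);a+=np.arctan(f[0]);print("slope",f,"n",s.sum())
L=loc(P,c,a);print("yaw",np.degrees(a))
for x in range(-96,60,8):
    r=W&(L[:,0]>=x)&(L[:,0]<x+8)
    yn=L[r&(L[:,1]<0),1];yp=L[r&(L[:,1]>0),1]
    print(x,yn.min().round(1) if len(yn) else '-',yn.max().round(1) if len(yn) else '-',yp.min().round(1) if len(yp) else '-',yp.max().round(1) if len(yp) else '-')
pl=(P[:,2]>4)&(P[:,2]<13)
for x in(-130,-115,-100):
    r=pl&(abs(L[:,0]-x)<5);print("plate y",x,L[r,1].min(),L[r,1].max())
fl=(P[:,2]>15)&(abs(L[:,1])<30)&(L[:,0]<-60)
print("flare start x",np.sort(L[W&(L[:,0]<-60)&(L[:,1]<0),0])[:5],np.sort(L[W&(L[:,0]<-60)&(L[:,1]>0),0])[:5])
F=(P[:,2]>22)&(L[:,0]>-45)&(L[:,0]<30)&(L[:,1]>-12)&(L[:,1]<26)
for q in np.c_[L,P[:,2]][F][::4]: print(q.round(1),end=' ')
print()
# world of hand-picked: far corner z8
q=plane(m,[(345*.7,335*.7)],8);print("corner(160,-42)",q,loc(q,c,a))
# held rack in tool frame
s=arm.read_state();r=R.from_quat(s["ee_rot"]).as_matrix()
Q,u=cloud(m,d,245,170,315,300);T=(Q-s["position"])@r
k=(T[:,2]>5)&(T[:,2]<20);print("rack top z/len/extent (tool)",k.sum(),T[k].min(0),T[k].max(0))
```

```text
bench/plate z 7.771099706995926
slope [ 8.20838576e-03 -1.79894417e+01] n 312
slope [ 1.49600358e-05 -1.79886399e+01] n 312
slope [ 2.72651230e-08 -1.79886395e+01] n 312
yaw 96.17115400765356
-96 -27.8 -24.4 25.3 28.9
-88 -27.8 -22.1 22.9 27.7
-80 -24.6 -18.9 20.4 25.4
-72 -22.6 -16.8 16.8 22.8
-64 -19.6 -16.0 17.9 20.4
-56 -19.9 -16.1 17.9 20.3
-48 -20.2 -16.1 17.8 20.3
-40 -20.2 -16.5 - -
-32 -19.5 -16.2 - -
-24 -19.8 -16.1 - -
-16 -20.1 -16.1 13.7 28.7
-8 -20.3 -0.2 1.1 27.4
0 -19.5 -0.3 1.0 1.0
8 -19.7 -16.2 22.4 24.9
16 -19.9 -16.2 17.2 23.6
24 -20.1 -16.1 17.1 19.8
32 -19.3 -16.4 17.1 19.7
40 -19.7 -16.6 17.0 19.6
48 -19.8 -16.1 16.9 19.6
56 -20.2 -16.2 16.8 19.5
plate y -130 -42.12492417141378 41.89022149690198
plate y -115 -42.19534086497656 42.024060425024295
plate y -100 -41.639491048917094 42.01432355177362
flare start x [-89.28860665 -88.94694584 -88.3545039  -88.12022249 -88.10764301] [-89.6158044  -88.74795083 -88.55142707 -88.52422361 -88.50109061]
[-44.4  17.8  33.5] [-43.4  19.   32.4] [-42.9  20.3  23.3] [-13.   23.7  36.1] [-11.9  21.2  34.8] [-10.8  17.5  33.1] [-
[... 1242 characters left out ...]
27.9  20.5 264.7] [ 27.5  22.7 266.5] [ 27.6  25.  266.2] [ 27.5   2.5 268.5] [ 27.7   4.6 267.7] [ 27.6   6.9 267.9] [ 27.6   9.2 268.4] [ 27.5  11.4 268.8] [ 27.5  13.7 268.8] [ 27.6  16.5 268.5] [ 27.4  18.7 269.5] [ 27.7  21.  268.1] [ 27.6  23.2 268.6] [ 27.9  25.5 267.6] [ 27.4   3.2 271.5] [ 27.5   5.4 271.1] [ 27.5   7.6 271.3] [ 27.4   9.9 271.8] [ 27.5  12.1 271.4] [ 27.7  14.3 270.6] [ 27.6  16.5 271. ] [ 27.7  18.7 270.9] [ 27.8  20.9 270.6] [ 27.7  23.1 270.8] [ 27.6  25.3 271.7] 
corner(160,-42) [[543.36763259 266.33397762   8.        ]] [[160.73803359 -41.18544397]]
rack top z/len/extent (tool) 2020 [ -2.7834564  -15.46957033   5.1088607 ] [41.46545776 14.70546854 19.99951333]
```

Call:
send_rows(
  targets=[
    {"gripper": 1, "x": 0, "y": 0, "z": 0, "ax": 0, "ay": 0, "az": -0.4},
    {"gripper": 1, "x": 3, "y": -0.3, "z": 0, "ax": 0, "ay": 0, "az": 0},
    {"gripper": 1, "x": 3.5, "y": -0.3, "z": 0, "ax": 0, "ay": 0, "az": 0},
    {"gripper": 1, "x": 3.5, "y": -0.3, "z": 0, "ax": 0, "ay": 0, "az": 0},
    {"gripper": 1, "x": 3.5, "y": -0.3, "z": 0, "ax": 0, "ay": 0, "az": 0},
  ],
)

```text
clock: 8.58
position: [522.6, 35.1, 298.5]
ee_rot: [0.745, -0.668, 0.0, -0.0]
contact_force: [0.2, 0.5, -1.9]
gripper_width: 9.0
grasp_force: 59.0
```

Call:
send_rows(
  targets=[
    {"gripper": 1, "x": 3, "y": -0.3, "z": 2, "ax": 0, "ay": 0, "az": 0},
    {"gripper": 1, "x": 1.8, "y": -0.07, "z": 3, "ax": 0, "ay": 0, "az": 0},
    {"gripper": 1, "x": 0, "y": 0, "z": 3, "ax": 0, "ay": 0, "az": 0},
    {"gripper": 1, "x": 0, "y": 0, "z": 3, "ax": 0, "ay": 0, "az": 0},
    {"gripper": 1, "x": 0, "y": 0, "z": 3, "ax": 0, "ay": 0, "az": 0},
  ],
)

```text
clock: 9.0
position: [531.5, -11.9, 157.3]
ee_rot: [0.744, -0.668, 0.0, -0.0]
contact_force: [0.8, 1.1, -2.7]
gripper_width: 8.8
grasp_force: 59.0
```

Call:
send_rows(
  targets=[
    {"gripper": 1, "x": 0, "y": 0, "z": 3, "ax": 0, "ay": 0, "az": 0},
    {"gripper": 1, "x": 0, "y": 0, "z": 3, "ax": 0, "ay": 0, "az": 0},
    {"gripper": 1, "x": 0, "y": 0, "z": 1, "ax": 0, "ay": 0, "az": 0},
    {"gripper": 1, "x": 0, "y": 0, "z": 0, "ax": 0, "ay": 0, "az": 0},
    {"gripper": 1, "x": 0, "y": 0, "z": 0, "ax": 0, "ay": 0, "az": 0},
  ],
)

```text
clock: 9.42
position: [532.3, -11.0, 89.1]
ee_rot: [0.744, -0.668, 0.001, -0.0]
contact_force: [0.4, -0.3, -1.4]
gripper_width: 9.1
grasp_force: 59.0
```

```bash
cat >> h.py <<'E'
def lane():
    s=arm.read_state();a=np.radians(96.17);e=np.array([np.cos(a),np.sin(a)]);n=np.array([-e[1],e[0]])
    q=s["position"][:2]-[519.7,102.1];f=s["contact_force"]
    r=R.from_quat(s["ee_rot"]).as_matrix()
    print("lane xy",(q@e).round(2),(q@n).round(2),"z",s["position"][2].round(1),"F along,across,up",(f[:2]@e).round(1),(f[:2]@n).round(1),f[2].round(1),"yaw",np.degrees(np.arctan2(r[1,0],r[0,0])).round(2),"M",s["wrist_torque"].round(2),"t",s["clock"])
E
python3 - <<'E'
from h import *
for i in range(3): lane();arm.get_image("side")
p,d=arm.get_image("side");cv2.imwrite("pics/s4.png",cv2.resize(p[170:330,200:360,::-1],(600,600),interpolation=cv2.INTER_CUBIC))
E
```

```text
lane xy -113.83 -0.41 z 89.1 F along,across,up -0.3 -0.4 -1.4 yaw -83.78 M [ 0.01 -0.06 -0.07] t 9.4167
lane xy -113.68 -1.14 z 90.0 F along,across,up 0.2 -0.1 -2.6 yaw -83.78 M [ 0.01 -0.06  0.04] t 9.4667
lane xy -113.61 -1.32 z 90.4 F along,across,up -0.2 -0.1 -2.1 yaw -83.79 M [-0.06 -0.02  0.02] t 9.5167
```

View pics/s4.png

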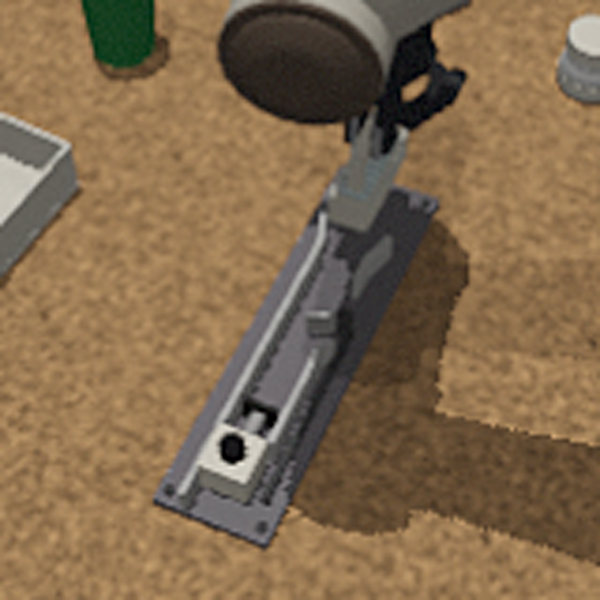

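Held rack is over the mouth, in line with the lane in this view. Lowering it, softly at the end.

Call:
send_rows(
  targets=[
    {"gripper": 1, "x": 0, "y": 0.1, "z": 1.5, "ax": 0, "ay": 0, "az": 0},
    {"gripper": 1, "x": 0, "y": 0, "z": 1.5, "ax": 0, "ay": 0, "az": 0},
    {"gripper": 1, "x": 0, "y": 0, "z": 0.4, "ax": 0, "ay": 0, "az": 0},
    {"gripper": 1, "x": 0, "y": 0, "z": 0.1, "ax": 0, "ay": 0, "az": 0},
    {"gripper": 1, "x": 0, "y": 0, "z": 0, "ax": 0, "ay": 0, "az": 0},
  ],
)

```text
clock: 10.03
position: [531.0, -11.1, 54.1]
ee_rot: [0.744, -0.668, 0.0, -0.0]
contact_force: [0.1, 0.6, -2.3]
gripper_width: 8.7
grasp_force: 59.1
```

Call:
send_rows(
  targets=[
    {"gripper": 1, "x": 0, "y": 0, "z": 0.1, "ax": 0, "ay": 0, "az": 0},
    {"gripper": 1, "x": 0, "y": 0, "z": 0, "ax": 0, "ay": 0, "az": 0},
    {"gripper": 1, "x": 0, "y": 0, "z": 0, "ax": 0, "ay": 0, "az": 0},
  ],
)

```text
clock: 10.28
position: [530.8, -11.1, 53.0]
ee_rot: [0.744, -0.668, 0.0, -0.001]
contact_force: [-0.1, 0.2, -2.4]
gripper_width: 8.8
grasp_force: 59.1
```

Call:
send_rows(
  targets=[
    {"gripper": 1, "x": 0, "y": 0, "z": 0.05, "ax": 0, "ay": 0, "az": 0},
    {"gripper": 1, "x": 0, "y": 0, "z": 0, "ax": 0, "ay": 0, "az": 0},
    {"gripper": 1, "x": 0, "y": 0, "z": 0, "ax": 0, "ay": 0, "az": 0},
  ],
)

```text
clock: 10.53
position: [530.5, -11.2, 52.0]
ee_rot: [0.744, -0.668, 0.0, -0.0]
contact_force: [-0.0, -0.0, -2.9]
gripper_width: 8.9
grasp_force: 59.1
```

Call:
send_rows(
  targets=[
    {"gripper": 1, "x": 0, "y": 0, "z": 0.05, "ax": 0, "ay": 0, "az": 0},
    {"gripper": 1, "x": 0, "y": 0, "z": 0, "ax": 0, "ay": 0, "az": 0},
    {"gripper": 1, "x": 0, "y": 0, "z": 0, "ax": 0, "ay": 0, "az": 0},
  ],
)

```text
clock: 10.78
position: [530.5, -11.2, 52.0]
ee_rot: [0.744, -0.668, 0.0, -0.0]
contact_force: [-3.0, 0.3, 4.8]
gripper_width: 9.1
grasp_force: 60.1
```

Call:
send_rows(
  targets=[
    {"gripper": 1, "x": 0, "y": 0, "z": 0.05, "ax": 0, "ay": 0, "az": 0},
    {"gripper": 1, "x": 0, "y": 0, "z": 0, "ax": 0, "ay": 0, "az": 0},
    {"gripper": 1, "x": 0, "y": 0, "z": 0, "ax": 0, "ay": 0, "az": 0},
  ],
)

```text
clock: 11.03
position: [530.5, -11.1, 52.0]
ee_rot: [0.744, -0.668, 0.0, -0.0]
contact_force: [-3.2, 1.3, 9.2]
gripper_width: 8.9
grasp_force: 60.8
```

Call:
send_rows(
  targets=[
    {"gripper": 1, "x": 0, "y": 0, "z": -0.08, "ax": 0, "ay": 0, "az": 0},
    {"gripper": 1, "x": 0, "y": 0, "z": 0, "ax": 0, "ay": 0, "az": 0},
    {"gripper": 1, "x": -0.2, "y": 0, "z": 0, "ax": 0, "ay": 0, "az": 0},
    {"gripper": 1, "x": -0.3, "y": 0, "z": 0, "ax": 0, "ay": 0, "az": 0},
    {"gripper": 1, "x": 0, "y": 0, "z": 0, "ax": 0, "ay": 0, "az": 0},
  ],
)

```text
clock: 11.45
position: [530.5, -6.0, 52.0]
ee_rot: [0.744, -0.668, 0.001, -0.0]
contact_force: [0.4, -2.2, 3.3]
gripper_width: 8.9
grasp_force: 60.1
```

```bash
python3 -c "
from h import *
lane()"
```

```text
lane xy -108.64 0.85 z 52.0 F along,across,up -2.2 -0.2 3.3 yaw -83.8 M [-0.46  0.07 -0.02] t 11.45
```

Call:
send_rows(
  targets=[
    {"gripper": 1, "x": -0.3, "y": 0, "z": 0, "ax": 0, "ay": 0, "az": 0},
    {"gripper": 1, "x": -0.3, "y": 0, "z": 0, "ax": 0, "ay": 0, "az": 0},
    {"gripper": 1, "x": -0.3, "y": 0, "z": 0, "ax": 0, "ay": 0, "az": 0},
    {"gripper": 1, "x": -0.1, "y": 0, "z": 0, "ax": 0, "ay": 0, "az": 0},
    {"gripper": 1, "x": 0, "y": 0, "z": 0, "ax": 0, "ay": 0, "az": 0},
  ],
)

```text
clock: 11.87
position: [529.2, 4.2, 52.0]
ee_rot: [0.744, -0.668, 0.0, -0.0]
contact_force: [-0.1, -2.3, 4.9]
gripper_width: 9.1
grasp_force: 60.4
```

```bash
python3 -c "
from h import *
lane()"
```

```text
lane xy -98.37 1.09 z 52.0 F along,across,up -2.3 0.4 4.9 yaw -83.8 M [-0.67  0.02  0.  ] t 11.8667
```

Call:
send_rows(
  targets=[
    {"gripper": 1, "x": -0.4, "y": 0, "z": 0, "ax": 0, "ay": 0, "az": 0},
    {"gripper": 1, "x": -0.4, "y": 0, "z": 0, "ax": 0, "ay": 0, "az": 0},
    {"gripper": 1, "x": -0.4, "y": 0, "z": 0, "ax": 0, "ay": 0, "az": 0},
    {"gripper": 1, "x": -0.4, "y": 0, "z": 0, "ax": 0, "ay": 0, "az": 0},
    {"gripper": 1, "x": -0.4, "y": 0, "z": 0, "ax": 0, "ay": 0, "az": 0},
  ],
)

```text
clock: 12.28
position: [526.8, 23.8, 51.9]
ee_rot: [0.744, -0.668, 0.0, -0.0]
contact_force: [0.1, -2.8, 5.9]
gripper_width: 8.8
grasp_force: 60.3
```

```bash
python3 -c "
from h import *
lane()"
```

```text
lane xy -78.61 1.31 z 51.9 F along,across,up -2.8 0.2 5.9 yaw -83.82 M [-1.03 -0.12  0.01] t 12.2833
```

Call:
send_rows(
  targets=[
    {"gripper": 1, "x": -0.4, "y": 0, "z": 0, "ax": 0, "ay": 0, "az": 0},
    {"gripper": 1, "x": -0.4, "y": 0, "z": 0, "ax": 0, "ay": 0, "az": 0},
    {"gripper": 1, "x": -0.4, "y": 0, "z": 0, "ax": 0, "ay": 0, "az": 0},
    {"gripper": 1, "x": -0.4, "y": 0, "z": 0, "ax": 0, "ay": 0, "az": 0},
    {"gripper": 1, "x": -0.4, "y": 0, "z": 0, "ax": 0, "ay": 0, "az": 0},
  ],
)

```text
clock: 12.7
position: [524.6, 43.7, 51.9]
ee_rot: [0.744, -0.668, 0.0, -0.0]
contact_force: [1.4, -4.0, 5.6]
gripper_width: 8.6
grasp_force: 60.4
```

```bash
python3 -c "
from h import *
lane()"
```

```text
lane xy -58.62 1.38 z 51.9 F along,across,up -4.1 -0.9 5.6 yaw -83.82 M [-1.14 -0.12  0.04] t 12.7
```

Call:
send_rows(
  targets=[
    {"gripper": 1, "x": -0.3, "y": -0.03, "z": -0.02, "ax": 0, "ay": 0, "az": 0},
    {"gripper": 1, "x": -0.3, "y": 0, "z": 0, "ax": 0, "ay": 0, "az": 0},
    {"gripper": 1, "x": -0.3, "y": 0, "z": 0, "ax": 0, "ay": 0, "az": 0},
    {"gripper": 1, "x": -0.3, "y": 0, "z": 0, "ax": 0, "ay": 0, "az": 0},
    {"gripper": 1, "x": -0.3, "y": 0, "z": 0, "ax": 0, "ay": 0, "az": 0},
  ],
)

```text
clock: 13.12
position: [523.6, 57.9, 52.1]
ee_rot: [0.744, -0.668, 0.001, 0.0]
contact_force: [3.0, -7.4, 2.4]
gripper_width: 9.1
grasp_force: 60.0
```

```bash
python3 -c "
from h import *
lane()"
```

```text
lane xy -44.4 0.86 z 52.1 F along,across,up -7.7 -2.2 2.4 yaw -83.8 M [-2.05 -1.    0.01] t 13.1167
```

Call:
send_rows(
  targets=[
    {"gripper": 1, "x": -0.3, "y": 0, "z": 0, "ax": 0, "ay": 0, "az": 0},
    {"gripper": 1, "x": -0.3, "y": 0, "z": 0, "ax": 0, "ay": 0, "az": 0},
    {"gripper": 1, "x": -0.3, "y": 0, "z": 0, "ax": 0, "ay": 0, "az": 0},
    {"gripper": 1, "x": -0.3, "y": 0, "z": 0, "ax": 0, "ay": 0, "az": 0},
    {"gripper": 1, "x": -0.3, "y": 0, "z": 0, "ax": 0, "ay": 0, "az": 0},
  ],
)

```text
clock: 13.53
position: [522.4, 73.7, 52.0]
ee_rot: [0.744, -0.668, 0.001, -0.001]
contact_force: [2.6, -4.2, 4.1]
gripper_width: 9.2
grasp_force: 60.0
```

```bash
python3 -c "
from h import *
lane()"
```

```text
lane xy -28.55 0.33 z 52.0 F along,across,up -4.5 -2.1 4.1 yaw -83.83 M [-1.16 -0.78 -0.  ] t 13.5333
```

Call:
send_rows(
  targets=[
    {"gripper": 1, "x": -0.3, "y": 0, "z": -0.01, "ax": 0, "ay": 0, "az": 0},
    {"gripper": 1, "x": -0.3, "y": 0, "z": 0, "ax": 0, "ay": 0, "az": 0},
    {"gripper": 1, "x": -0.3, "y": 0, "z": 0, "ax": 0, "ay": 0, "az": 0},
    {"gripper": 1, "x": -0.3, "y": 0, "z": 0, "ax": 0, "ay": 0, "az": 0},
    {"gripper": 1, "x": -0.3, "y": 0, "z": 0, "ax": 0, "ay": 0, "az": 0},
  ],
)

```text
clock: 13.95
position: [520.0, 88.6, 52.0]
ee_rot: [0.744, -0.668, 0.0, -0.0]
contact_force: [2.3, -3.1, 3.7]
gripper_width: 9.1
grasp_force: 60.0
```

```bash
python3 -c "
from h import *
lane()"
```

```text
lane xy -13.44 1.17 z 52.0 F along,across,up -3.4 -2.0 3.7 yaw -83.83 M [-1.05 -0.7  -0.07] t 13.95
```

Call:
send_rows(
  targets=[
    {"gripper": 1, "x": -0.3, "y": 0, "z": 0, "ax": 0, "ay": 0, "az": 0},
    {"gripper": 1, "x": -0.3, "y": 0, "z": 0, "ax": 0, "ay": 0, "az": 0},
    {"gripper": 1, "x": -0.3, "y": 0, "z": 0, "ax": 0, "ay": 0, "az": 0},
    {"gripper": 1, "x": -0.3, "y": 0, "z": 0, "ax": 0, "ay": 0, "az": 0},
    {"gripper": 1, "x": -0.3, "y": 0, "z": 0, "ax": 0, "ay": 0, "az": 0},
  ],
)

```text
clock: 14.37
position: [518.3, 103.4, 52.0]
ee_rot: [0.744, -0.668, 0.0, 0.0]
contact_force: [2.8, -4.0, 4.2]
gripper_width: 9.1
grasp_force: 60.0
```

```bash
python3 -c "
from h import *
lane()"
```

```text
lane xy 1.49 1.28 z 52.0 F along,across,up -4.3 -2.4 4.2 yaw -83.83 M [-1.15 -0.72 -0.03] t 14.3667
```

Call:
send_rows(
  targets=[
    {"gripper": 1, "x": -0.3, "y": 0, "z": 0, "ax": 0, "ay": 0, "az": 0},
    {"gripper": 1, "x": -0.3, "y": 0, "z": 0, "ax": 0, "ay": 0, "az": 0},
    {"gripper": 1, "x": -0.3, "y": 0, "z": 0, "ax": 0, "ay": 0, "az": 0},
    {"gripper": 1, "x": -0.3, "y": 0, "z": 0, "ax": 0, "ay": 0, "az": 0},
    {"gripper": 1, "x": -0.3, "y": 0, "z": 0, "ax": 0, "ay": 0, "az": 0},
  ],
)

```text
clock: 14.78
position: [516.7, 118.3, 51.9]
ee_rot: [0.744, -0.668, 0.0, 0.0]
contact_force: [2.9, -3.7, 3.8]
gripper_width: 8.9
grasp_force: 60.1
```

```bash
python3 -c "
from h import *
lane()"
```

```text
lane xy 16.47 1.28 z 51.9 F along,across,up -4.0 -2.5 3.8 yaw -83.83 M [-1.2  -0.72 -0.02] t 14.7833
```

Call:
send_rows(
  targets=[
    {"gripper": 1, "x": -0.3, "y": 0, "z": 0, "ax": 0, "ay": 0, "az": 0},
    {"gripper": 1, "x": -0.3, "y": 0, "z": 0, "ax": 0, "ay": 0, "az": 0},
    {"gripper": 1, "x": -0.3, "y": 0, "z": 0, "ax": 0, "ay": 0, "az": 0},
    {"gripper": 1, "x": -0.3, "y": 0, "z": 0, "ax": 0, "ay": 0, "az": 0},
    {"gripper": 1, "x": -0.3, "y": 0, "z": 0, "ax": 0, "ay": 0, "az": 0},
  ],
)

```text
clock: 15.2
position: [515.1, 133.3, 52.0]
ee_rot: [0.744, -0.668, 0.0, 0.0]
contact_force: [2.0, -4.0, 4.7]
gripper_width: 8.5
grasp_force: 60.2
```

Call:
send_rows(
  targets=[
    {"gripper": 1, "x": -0.1, "y": 0, "z": 0, "ax": 0, "ay": 0, "az": 0},
    {"gripper": 1, "x": -0.1, "y": 0, "z": 0, "ax": 0, "ay": 0, "az": 0},
  ],
)

```text
clock: 15.37
position: [514.9, 135.2, 52.0]
ee_rot: [0.744, -0.668, 0.0, 0.0]
contact_force: [2.5, -4.7, 5.7]
gripper_width: 8.8
grasp_force: 60.2
```

Call:
send_rows(
  targets=[
    {"gripper": 1, "x": -0.1, "y": 0, "z": 0, "ax": 0, "ay": 0, "az": 0},
    {"gripper": 1, "x": -0.1, "y": 0, "z": 0, "ax": 0, "ay": 0, "az": 0},
  ],
)

```text
clock: 15.53
position: [514.7, 137.0, 51.9]
ee_rot: [0.744, -0.668, 0.0, 0.0]
contact_force: [2.8, -3.8, 5.3]
gripper_width: 9.1
grasp_force: 60.2
```

Call:
send_rows(
  targets=[
    {"gripper": 1, "x": -0.1, "y": 0, "z": 0, "ax": 0, "ay": 0, "az": 0},
    {"gripper": 1, "x": -0.1, "y": 0, "z": 0, "ax": 0, "ay": 0, "az": 0},
  ],
)

```text
clock: 15.7
position: [514.4, 138.9, 52.0]
ee_rot: [0.744, -0.668, 0.0, 0.0]
contact_force: [2.7, -3.7, 5.0]
gripper_width: 8.7
grasp_force: 60.2
```

Call:
send_rows(
  targets=[
    {"gripper": 1, "x": -0.1, "y": 0, "z": 0, "ax": 0, "ay": 0, "az": 0},
    {"gripper": 1, "x": -0.1, "y": 0, "z": 0, "ax": 0, "ay": 0, "az": 0},
  ],
)

```text
clock: 15.87
position: [514.2, 140.6, 52.0]
ee_rot: [0.744, -0.668, 0.0, 0.0]
contact_force: [3.7, -7.8, 5.2]
gripper_width: 8.7
grasp_force: 60.3
```

```bash
python3 -c "
from h import *
lane()"
```

```text
lane xy 38.9 1.31 z 52.0 F along,across,up -8.1 -2.8 5.2 yaw -83.83 M [-2.28 -1.2  -0.03] t 15.8667
```

Call:
send_rows(
  targets=[
    {"gripper": 1, "x": -0.2, "y": 0, "z": 0, "ax": 0, "ay": 0, "az": 0},
    {"gripper": 1, "x": -0.3, "y": 0, "z": 0, "ax": 0, "ay": 0, "az": 0},
    {"gripper": 1, "x": -0.3, "y": 0, "z": 0, "ax": 0, "ay": 0, "az": 0},
    {"gripper": 1, "x": -0.2, "y": 0, "z": 0, "ax": 0, "ay": 0, "az": 0},
    {"gripper": 1, "x": -0.2, "y": 0, "z": 0, "ax": 0, "ay": 0, "az": 0},
  ],
)

```text
clock: 16.28
position: [513.0, 151.4, 52.1]
ee_rot: [0.744, -0.668, 0.001, 0.001]
contact_force: [4.6, -11.5, 6.2]
gripper_width: 8.8
grasp_force: 60.4
```

```bash
python3 -c "
from h import *
lane()"
```

```text
lane xy 49.71 1.36 z 52.1 F along,across,up -12.0 -3.3 6.2 yaw -83.84 M [-3.19 -1.55 -0.01] t 16.2833
```

Call:
send_rows(
  targets=[
    {"gripper": 1, "x": -0.1, "y": 0, "z": 0, "ax": 0, "ay": 0, "az": 0},
    {"gripper": 1, "x": -0.1, "y": 0, "z": 0, "ax": 0, "ay": 0, "az": 0},
  ],
)

```text
clock: 16.45
position: [512.8, 153.2, 52.1]
ee_rot: [0.744, -0.668, 0.001, 0.001]
contact_force: [5.7, -11.4, 6.1]
gripper_width: 8.8
grasp_force: 60.4
```

Call:
send_rows(
  targets=[
    {"gripper": 1, "x": -0.1, "y": 0, "z": 0, "ax": 0, "ay": 0, "az": 0},
    {"gripper": 1, "x": 0, "y": 0, "z": 0, "ax": 0, "ay": 0, "az": 0},
  ],
)

```text
clock: 16.62
position: [512.7, 154.1, 52.1]
ee_rot: [0.744, -0.668, 0.001, 0.001]
contact_force: [4.3, -10.5, 6.8]
gripper_width: 8.6
grasp_force: 60.4
```

Call:
send_rows(
  targets=[
    {"gripper": 1, "x": -0.1, "y": 0, "z": 0, "ax": 0, "ay": 0, "az": 0},
    {"gripper": 1, "x": 0, "y": 0, "z": 0, "ax": 0, "ay": 0, "az": 0},
  ],
)

```text
clock: 16.78
position: [512.6, 155.0, 52.1]
ee_rot: [0.744, -0.668, 0.001, 0.001]
contact_force: [5.4, -10.7, 6.3]
gripper_width: 9.2
grasp_force: 60.4
```

```bash
python3 -c "
from h import *
lane()"
```

```text
lane xy 53.36 1.39 z 52.1 F along,across,up -11.2 -4.2 6.3 yaw -83.84 M [-3.21 -1.59  0.04] t 16.7833
```

Call:
send_rows(
  targets=[
    {"gripper": 1, "x": -0.1, "y": 0, "z": 0, "ax": 0, "ay": 0, "az": 0},
    {"gripper": 1, "x": 0, "y": 0, "z": 0, "ax": 0, "ay": 0, "az": 0},
  ],
)

```text
clock: 16.95
position: [512.4, 155.9, 52.1]
ee_rot: [0.744, -0.668, 0.001, 0.001]
contact_force: [4.5, -10.6, 7.0]
gripper_width: 8.9
grasp_force: 60.5
```

Call:
send_rows(
  targets=[
    {"gripper": 1, "x": -0.1, "y": 0, "z": 0, "ax": 0, "ay": 0, "az": 0},
    {"gripper": 1, "x": 0, "y": 0, "z": 0, "ax": 0, "ay": 0, "az": 0},
  ],
)

```text
clock: 17.12
position: [512.2, 156.6, 52.1]
ee_rot: [0.744, -0.668, 0.001, 0.002]
contact_force: [4.4, -11.6, 6.1]
gripper_width: 8.9
grasp_force: 60.5
```

Run:
```python
from h import *
lane()
m=arm.camera_model("wrist");p,d=arm.get_image("wrist");cv2.imwrite("pics/w5.png",cv2.resize(p[60:240,190:350,::-1],(533,600),interpolation=cv2.INTER_CUBIC))
P,uv=cloud(m,d,200,0,350,260)
a=np.radians(96.17);e=np.array([np.cos(a),np.sin(a)]);q=P[:,:2]-[519.7,102.1];L=np.c_[q@e,q@[-e[1],e[0]],P[:,2]]
F=(L[:,2]>22)&(L[:,2]<40)&(L[:,0]>-20)&(L[:,0]<30)&(L[:,1]>-12)&(L[:,1]<28)
print(L[F][::8].round(1).tolist())
```

```text
lane xy 55.01 1.62 z 52.1 F along,across,up -12.0 -3.1 6.1 yaw -83.88 M [-3.56 -1.63 -0.08] t 17.1167
[[-14.5, 25.7, 22.3], [-13.5, 19.8, 22.9], [-14.1, 24.4, 35.2], [-13.3, 19.2, 27.9], [-13.6, 23.1, 34.0], [-13.6, 26.9, 34.6], [-13.2, 19.0, 34.9], [-13.1, 23.1, 33.5], [-13.1, 27.0, 34.5], [-12.6, 19.7, 33.3], [-12.7, 23.5, 34.8], [-12.6, 27.8, 33.1], [-12.1, 20.1, 33.6], [-12.2, 24.0, 34.7], [-11.0, 17.1, 23.8], [-11.7, 20.0, 35.0], [-11.6, 24.7, 33.4], [-10.8, 17.2, 28.3], [-11.2, 20.5, 35.2], [-11.1, 24.8, 33.1], [-10.2, 16.2, 27.5], [-10.7, 19.6, 34.5], [-10.7, 23.5, 34.8], [-10.7, 27.6, 34.7], [-10.3, 16.9, 36.0], [-10.2, 21.1, 34.6], [-10.2, 25.2, 34.1], [-9.2, 14.6, 27.8], [-9.7, 18.1, 34.8], [-9.7, 22.2, 34.2], [-9.8, 26.0, 35.5], [-9.0, 14.3, 31.8], [-9.3, 18.0, 35.2], [-9.3, 22.1, 34.9], [-9.1, 26.3, 33.4], [-8.5, 13.8, 31.8], [-8.7, 17.6, 34.4], [-8.6, 21.8, 33.3], [-8.7, 25.7, 34.4], [-7.9, 12.4, 30.7], [-8.0, 16.4, 31.5], [-8.3, 20.1, 34.8], [-8.3, 24.1, 35.4], [-6.7, 10.2, 23.1], [-7.5, 13.9, 31.4], [-7.8, 19.1, 35.4], [-7.7, 24.3, 33.6], [-6.4, 9.6, 24.7], [-7.0, 13.3
[... 4521 characters left out ...]
], [25.9, -11.7, 38.0], [29.6, -7.5, 25.8], [25.5, -1.1, 39.5], [29.6, 9.4, 26.0], [26.9, 13.8, 34.9], [27.7, 18.3, 32.4], [29.1, -9.6, 29.5], [29.1, -5.1, 29.4], [29.5, 10.4, 28.3], [26.3, 14.5, 38.8], [28.3, 19.5, 32.2], [29.2, -8.4, 31.1], [29.6, 7.0, 29.7], [29.1, 11.4, 31.6], [27.0, 15.6, 38.2], [27.7, -11.7, 37.4], [29.1, -7.2, 33.0], [29.6, 8.1, 31.7], [29.3, 12.4, 32.5], [29.7, 17.4, 31.6], [29.5, -11.0, 33.6], [29.7, -6.7, 33.0], [29.3, 9.0, 34.3], [29.4, 13.4, 34.0], [28.4, -11.7, 38.8], [29.2, -7.6, 36.3], [29.6, 7.4, 35.4], [29.5, 11.7, 35.6], [28.5, 15.7, 38.6], [29.3, -7.5, 37.8], [29.4, 7.3, 37.6], [29.5, 12.1, 37.3], [29.7, -10.7, 38.2], [29.9, -5.4, 37.6], [29.9, 9.9, 37.6]]
```

View pics/w5.png

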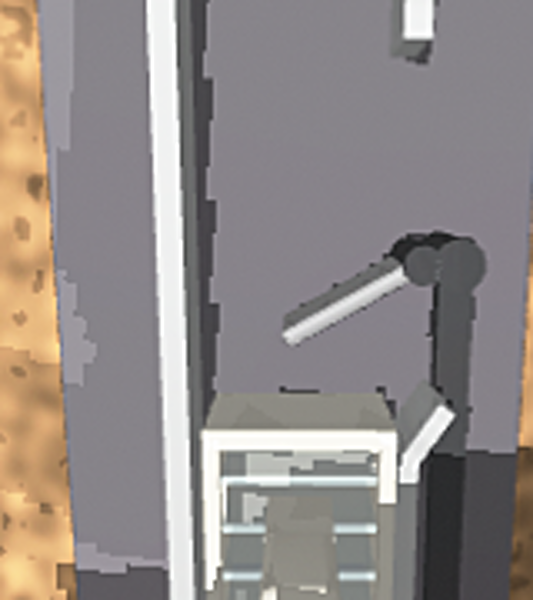

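The flap is shut: it runs from its hinge at (430,255) to its tip at (290,335), as it did before loading. The rack's tail is about 13 mm past the tip, at row 400. Easing back.

Call:
send_rows(
  targets=[
    {"gripper": 1, "x": 0.2, "y": -0.05, "z": -0.03, "ax": 0, "ay": 0, "az": 0},
    {"gripper": 1, "x": 0.3, "y": 0, "z": 0, "ax": 0, "ay": 0, "az": 0},
    {"gripper": 1, "x": 0.3, "y": 0, "z": 0, "ax": 0, "ay": 0, "az": 0},
    {"gripper": 1, "x": 0.2, "y": 0, "z": 0, "ax": 0, "ay": 0, "az": 0},
    {"gripper": 1, "x": 0.05, "y": 0, "z": 0, "ax": 0, "ay": 0, "az": 0},
  ],
)

```text
clock: 17.58
position: [513.4, 148.3, 52.0]
ee_rot: [0.744, -0.668, -0.0, 0.0]
contact_force: [0.1, -1.2, 4.5]
gripper_width: 8.4
grasp_force: 60.2
```

Run:
```python
from h import *
lane()
m=arm.camera_model("wrist");p,d=arm.get_image("wrist")
P,uv=cloud(m,d,200,0,350,260)
a=np.radians(96.17);e=np.array([np.cos(a),np.sin(a)]);q=P[:,:2]-[519.7,102.1];L=np.c_[q@e,q@[-e[1],e[0]],P[:,2]]
F=(L[:,2]>26)&(L[:,2]<36)&(L[:,0]>-2)&(L[:,0]<10)&(abs(L[:,1]-5)<9)
print("tail/tip x",np.histogram(L[F,0],bins=np.arange(-2,10,.5)))
lane()
```

```text
lane xy 46.6 1.34 z 52.0 F along,across,up -1.2 -0.0 4.5 yaw -83.86 M [-0.44  0.16  0.03] t 17.5833
tail/tip x (array([ 9, 18, 12,  8,  8,  6,  5,  2,  0,  0,  0,  0,  0,  0,  0, 81, 57,
        0,  0,  0,  1,  0,  0]), array([-2. , -1.5, -1. , -0.5,  0. ,  0.5,  1. ,  1.5,  2. ,  2.5,  3. ,
        3.5,  4. ,  4.5,  5. ,  5.5,  6. ,  6.5,  7. ,  7.5,  8. ,  8.5,
        9. ,  9.5]))
lane xy 46.56 1.36 z 52.0 F along,across,up -2.7 0.5 3.8 yaw -83.85 M [-0.76  0.06  0.05] t 17.6333
```

Call:
send_rows(
  targets=[
    {"gripper": 1, "x": 0.1, "y": 0, "z": 0, "ax": 0, "ay": 0, "az": 0},
    {"gripper": 1, "x": 0.1, "y": 0, "z": -0.02, "ax": 0, "ay": 0, "az": 0},
    {"gripper": 1, "x": 0.1, "y": 0, "z": 0, "ax": 0, "ay": 0, "az": 0},
    {"gripper": 1, "x": 0, "y": 0, "z": 0, "ax": 0, "ay": 0, "az": 0},
    {"gripper": 1, "x": 0, "y": 0, "z": 0, "ax": 0, "ay": 0, "az": 0},
  ],
)

```text
clock: 18.05
position: [513.7, 145.1, 52.0]
ee_rot: [0.744, -0.668, -0.0, 0.001]
contact_force: [-0.1, -3.0, 0.8]
gripper_width: 8.4
grasp_force: 59.7
```

```bash
python3 -c "
from h import *
lane()"
```

```text
lane xy 43.4 1.33 z 52.0 F along,across,up -2.9 0.4 0.8 yaw -83.85 M [-0.86  0.12  0.04] t 18.05
```

Call:
send_rows(
  targets=[
    {"gripper": 1, "x": 0.05, "y": 0, "z": 0, "ax": 0, "ay": 0, "az": 0},
    {"gripper": 1, "x": 0, "y": 0, "z": 0, "ax": 0, "ay": 0, "az": 0},
  ],
)

```text
clock: 18.22
position: [513.8, 144.6, 52.0]
ee_rot: [0.744, -0.668, -0.0, 0.001]
contact_force: [0.4, -2.8, 0.2]
gripper_width: 8.7
grasp_force: 59.6
```

Run:
```python
from h import *
lane()
m=arm.camera_model("wrist");p,d=arm.get_image("wrist")
P,uv=cloud(m,d,200,0,350,260)
a=np.radians(96.17);e=np.array([np.cos(a),np.sin(a)]);q=P[:,:2]-[519.7,102.1];L=np.c_[q@e,q@[-e[1],e[0]],P[:,2]]
F=(L[:,2]>26)&(L[:,2]<36)&(L[:,0]>-2)&(L[:,0]<10)&(abs(L[:,1]-5)<9)
print("tail/tip x",np.histogram(L[F,0],bins=np.arange(-2,10,.5)))
```

```text
lane xy 42.92 1.3 z 52.0 F along,across,up -2.8 -0.1 0.2 yaw -83.85 M [-0.87  0.13  0.02] t 18.2167
tail/tip x (array([ 10,  16,  14,   7,   9,   6,   4,   3, 123,   3,   0,   0,   0,
         0,   0,   0,   0,   0,   0,   0,   0,   0,  55]), array([-2. , -1.5, -1. , -0.5,  0. ,  0.5,  1. ,  1.5,  2. ,  2.5,  3. ,
        3.5,  4. ,  4.5,  5. ,  5.5,  6. ,  6.5,  7. ,  7.5,  8. ,  8.5,
        9. ,  9.5]))
```

Tail is within about 0.5 mm of the flap tip, with the buffer at about 5 mm. Releasing.

Call:
send_rows(
  targets=[
    {"gripper": 0.6, "x": 0.05, "y": 0, "z": 0, "ax": 0, "ay": 0, "az": 0},
    {"gripper": 0.6, "x": 0, "y": 0, "z": 0, "ax": 0, "ay": 0, "az": 0},
    {"gripper": 0.3, "x": 0, "y": 0, "z": 0, "ax": 0, "ay": 0, "az": 0},
    {"gripper": 0.3, "x": 0, "y": 0, "z": 0, "ax": 0, "ay": 0, "az": 0},
    {"gripper": 0.3, "x": 0, "y": 0, "z": 0, "ax": 0, "ay": 0, "az": 0},
  ],
)

```text
clock: 18.68
position: [514.7, 144.9, 52.5]
ee_rot: [0.744, -0.668, 0.0, -0.0]
contact_force: [-0.9, 0.5, -1.1]
gripper_width: 29.9
grasp_force: 0.0
```

Call:
send_rows(
  targets=[
    {"gripper": 0.3, "x": 0, "y": 0, "z": -0.3, "ax": 0, "ay": 0, "az": 0},
    {"gripper": 0.3, "x": 0, "y": 0, "z": -1, "ax": 0, "ay": 0, "az": 0},
    {"gripper": 0.3, "x": 0, "y": 0, "z": -2, "ax": 0, "ay": 0, "az": 0},
    {"gripper": 0.3, "x": 0, "y": 0, "z": -3, "ax": 0, "ay": 0, "az": 0},
    {"gripper": 0.3, "x": 0, "y": 0, "z": -3, "ax": 0, "ay": 0, "az": 0},
  ],
)

```text
clock: 19.1
position: [514.0, 144.2, 146.8]
ee_rot: [0.744, -0.668, -0.0, 0.001]
contact_force: [1.0, 1.5, -0.1]
gripper_width: 29.8
grasp_force: 0.0
```

Call:
send_rows(
  targets=[
    {"gripper": 0.3, "x": 0, "y": 0, "z": -3, "ax": 0, "ay": 0, "az": 0},
    {"gripper": 0.3, "x": -3, "y": 0, "z": -1, "ax": 0, "ay": 0, "az": 0},
    {"gripper": 0.3, "x": -3, "y": 0, "z": 0, "ax": 0, "ay": 0, "az": 0},
    {"gripper": 0.3, "x": -3, "y": 0, "z": 0, "ax": 0, "ay": 0, "az": 0},
    {"gripper": 0.3, "x": -1, "y": 0, "z": 0, "ax": 0, "ay": 0, "az": 0},
  ],
)

```text
clock: 19.52
position: [503.8, 247.0, 187.0]
ee_rot: [0.745, -0.667, 0.0, -0.002]
contact_force: [0.5, -1.0, 0.3]
gripper_width: 30.1
grasp_force: 0.0
```

Call:
send_rows(
  targets=[
    {"gripper": 0.3, "x": 0, "y": 0, "z": 0, "ax": 0, "ay": 0, "az": 0},
    {"gripper": 0.3, "x": 0, "y": 0, "z": 0, "ax": 0, "ay": 0, "az": 0},
    {"gripper": 0.3, "x": 0, "y": 0, "z": 0, "ax": 0, "ay": 0, "az": 0},
    {"gripper": 0.3, "x": 0, "y": 0, "z": 0, "ax": 0, "ay": 0, "az": 0},
  ],
)

```text
clock: 19.85
position: [503.6, 242.8, 185.5]
ee_rot: [0.744, -0.669, -0.0, 0.0]
contact_force: [-0.5, -0.8, 0.5]
gripper_width: 29.8
grasp_force: 0.0
```

Run:
```python
from h import *
lane()
m=arm.camera_model("wrist");p,d=arm.get_image("wrist");cv2.imwrite("pics/w6.png",cv2.resize(p[60:360,130:430,::-1],(600,600),interpolation=cv2.INTER_CUBIC))
P,uv=cloud(m,d,150,0,400,330)
a=np.radians(96.17);e=np.array([np.cos(a),np.sin(a)]);q=P[:,:2]-[519.7,102.1];L=np.c_[q@e,q@[-e[1],e[0]],P[:,2]]
F=(L[:,2]>26)&(L[:,2]<36)&(L[:,0]>-2)&(L[:,0]<10)&(abs(L[:,1]-5)<9)
print("tail/tip x",np.histogram(L[F,0],bins=np.arange(-2,6,.5)))
B=L[(L[:,2]>34)&(L[:,2]<42)&(abs(L[:,1])<18)&(L[:,0]>0)&(L[:,0]<100)];print("rack",rect(B),B[:,2].mean())
H=L[(L[:,2]>70)&(L[:,2]<85)&(abs(L[:,1])<18)&(L[:,0]>0)&(L[:,0]<100)];print("handle",rect(H),H[:,2].mean())
```

```text
lane xy 141.62 0.85 z 185.5 F along,across,up -0.7 0.6 0.5 yaw -83.91 M [-0.01 -0.    0.02] t 19.85
tail/tip x (array([ 7,  4,  8,  5,  6,  1,  0,  0,  0,  0,  0,  0,  1, 17,  5]), array([-2. , -1.5, -1. , -0.5,  0. ,  0.5,  1. ,  1.5,  2. ,  2.5,  3. ,
        3.5,  4. ,  4.5,  5. ,  5.5]))
rack (array([41.08912  ,  1.1677885], dtype=float32), np.float32(80.271774), np.float32(30.189396), np.float32(-0.07185402)) 37.514871328613964
handle (array([41.864048 ,  0.9313659], dtype=float32), np.float32(58.944553), np.float32(9.441361), np.float32(0.2835906)) 77.65411201386141
```

View pics/w6.png

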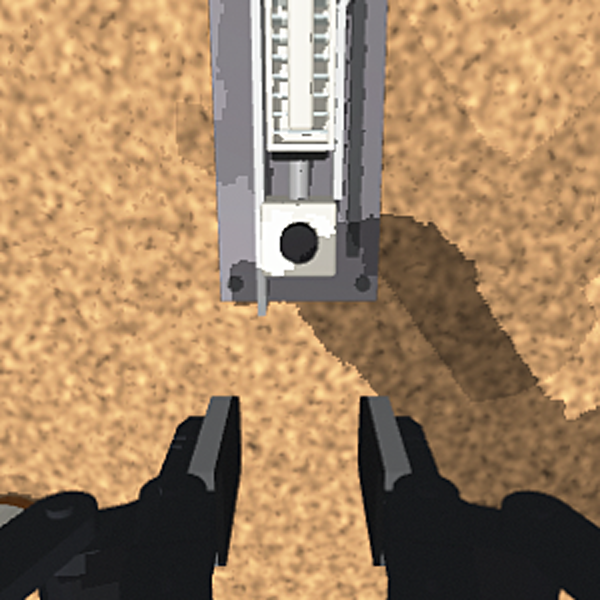

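The rack stands straight in the channel with its nose against the buffer at (300,150). It is free of the fingers. Its tail sits at the flap tip and the buffer reads about 4 mm. Handing in.

```bash
python3 -c "
from bench import arm
print(arm.job_done())"
```

```text
the job is handed in; nothing more can be done
None
```

The white rack is loaded in the lane and released, resting between the shut flap and the buffer with the buffer pressed in by about 4 mm as measured. The job is handed in, but `job_done()` gave no verdict.

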